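# Lock a ball bearing into its holding fixture with the cam-latched swing clamp

### The job

Set the ball bearing down flat and fully home in the split nest of the holding fixture. Then lock it: turn the swing clamp by its red upright grip, clockwise from above, until it has climbed over the cam and dropped into the low notch with its shoe resting on the bearing. Feel for the drop, do not hold the clamp down or force it on once it has dropped, and leave the tools lying around where they are.

Things in the scene. Friction and masses are not known exactly. Their poses are not given: they have to be found in the camera images.
- bearing_center (a point): centre (7.5 mm above the underside) of the loose ball bearing: a bright steel ring, 52 mm in diameter, 15 mm high, lying flat on the table, about 0.12 kg
- fixture: holding fixture fixed to the table: a bright metal plate, 120 (x) x 205 (y) x 16 mm, carrying nest and clamp. Origin under the plate's middle, on the table. +y points from the nest to the clamp's post, z up
- nest (a point): middle of the nest floor, 16 mm above the table, where the middle of the bearing's underside belongs. Two dark arc-shaped jaws, 8 mm high, inner radius 27 mm (1 mm play round the bearing, 2 mm lead-in chamfer), outer radius 38 mm, stand on its +y and -y sides (fixture axes). The 41 mm gaps between them on the +x and -x sides leave room for a finger each, down to the plate
- post (a point): the clamp's vertical turning axis, at plate height (16 mm above the table), 95 mm from the nest. Round it lies a grey cam collar of 80 mm diameter; above the clamp's hub a dark spring cap of 33 mm diameter tops the post, 121 mm above the table
- grip (a point): middle of the clamp handle's red upright cylindrical grip, 24 mm in diameter, 52 mm tall, 100 mm out from the post's axis. A level 12 mm steel bar joins its foot to the hub, bar axis 35 mm below this point. At the start 101 mm above the table and roughly on the fixture's -x side of the post; turned clockwise from above it ends roughly on the +y side. Rises and sinks with the clamp
- latch: the swing clamp, 0.6 kg: blue hub, red grip on a bar and, opposite the grip, a blue arm with a black curved shoe (83 mm wide, 95 mm from the axis) that passes 9 mm above a seated bearing. Origin on the post's axis at plate height; own -x points to the grip. In the notch the shoe presses on the bearing with about 13 N; forcing the handle on so that it exceeds 20 N harms the bearing
- cam_roller: brass roller under the hub, 7 mm in diameter, a quarter turn from grip and shoe; spring and weight hold it on the cam with 16 N. The climb takes 3 to 7 N of sideways push at the grip. More than 40 N on the roller is too much: pushing the grip on with over 14 N once it has dropped, or holding it down in a tight grasp while the cam lifts it. Let it slide up and down between the fingers
- latch_lift (a joint): height of the clamp on its post, m. Turned clockwise: about 0 on the level cam, climbs over about 30 degrees to about +0.006, then drops by itself to about -0.010 (shoe on the seated bearing). The notch lies 70 to 110 degrees (different each time) from the fixture's -x direction; after the drop the grip has about 4 mm of play, then a buffer stops it
- bearing: the same bearing; origin at the middle of its underside, z is its axis
- tape_rule: yellow and black tape measure, 41 x 94 x 71 mm, a bystander; origin under its middle
- screwdriver_red: screwdriver with a red handle, 188 mm long, a bystander; origin under its middle
- masking_tape: roll of cream masking tape, 96 mm in diameter, 26 mm high, a bystander; origin under its middle

How it is judged:
By the outcome, as a careful person would: the job done as asked, in the order asked, and still so for the second after the job is handed in, with the robot touching nothing.
It also fails if it takes over 64 s, if anything falls off the work surface, if the arm or the gripper's body presses on something with over 40 N, if the wrist force passes 120 N, or if a joint passes its speed limit or range.

### The arm

A 6-joint arm with a two-finger parallel gripper is mounted at the origin on a cart in front of the work surface, level with it; the furniture and walls round the work are solid. World frame = base frame: x ahead of the robot, y to its left, z up, the work surface at z = 0. Lengths are in mm, angles in rad, forces in N, time in s.
With the tool pointing down it reaches from about 325 to 875 mm from the base axis. Payload 4.4 kg.
Tool frame: the origin (TCP) lies between the finger pads; the fingertips stand 14 mm ahead of it and the grasp point (between the pads) lies 5 mm behind it; x points along the fingers, z is the direction in which the jaws open and shut, and the axes are right-handed (so a half turn about x gives the same grasp; the last joint's range is limited). The gripper opens to 85 mm and grips with 20 to 120 N. Pads are 22 mm wide; open, the fingers measure 114 mm over their backs; the gripper's body (76 mm by 85 mm) begins 54 mm behind the grasp point. The pads swing forward as they close: fully open they stand 13 mm farther back than shut.
Start: joints at [-1.347, 0.207, 1.542, -0, 1.393, -0.15], TCP at [210.488, -535.091, 245.282] pointing down, gripper open.
Joint ranges: [-2.73, 2.73], [-0.86, 2.22], [0.23, 2.46], [-1.11, 4.25], [0.08, 2.63], [-2.82, 2.82]. Speed limits (rad/s): [2.79, 2.79, 3.14, 3.14, 3.14, 3.14].

### API

Orientations are given as a unit quaternion [x, y, z, w].
In Python, from bench import get_obs, snapshot, camera_model, close_job, spot_in gives the robot as it stands.
- The arm moves only by the shell command python3 -m handwheel 'ROWS'. ROWS is JSON, a list that holds one entry, the list of rows, each a list of 7 numbers: the turn, a rotation vector about the tool's x, y, z in rad, then the shift along the tool's x, y, z in mm, then the opening, from -1 (shut) to 1 (fully open). In form: [[[wx, wy, wz, dx, dy, dz, fingers], ...]]. A call has 1 to 5 rows; each row is the pose to reach, as a shift and turn from the pose commanded when the call began, along the tool's axes at that moment; what a row does not reach only later rows make up. A row lasts 1/10 s, in which the tool goes at most 50 mm and 8.59 degrees, less where a joint would pass 70% of its speed; a pose out of reach is approached as far as the arm can. A call with a gripper value outside its range is refused whole. The fingers move at their own pace and stop on an object; the grip force is fixed at half the most. Time passes only in rows, so rows that repeat a pose let the fingers close. It gives the time, the measured TCP pose, the force and the opening at its end, in the units of the state.
- get_obs(): the state, without advancing time (a new reading comes with each control period).
- snapshot(name): name is "scene" or "top" or "wrist"; returns (picture, depth): 480x640x3 uint8, red, green, blue; 480x640 float32, mm along the optical axis (not along the pixel's ray), 0 where there is no reading.
- camera_model(name): a dict with "K" (3x3 intrinsics, pixels), "R" (3x3) and "t" (3): a world point X has camera coordinates R X + t. Camera axes: x right, y down, z forward; pixel columns grow to the right and rows downward; lengths in mm; the calibration is good to about 2 mm. A picture is of the moment at which its call begins: read the wrist's pose just before it. camera_model takes no time and is no camera call; for the wrist camera it gives the pose at the moment of the call.
- close_job(): hands the job in, once; it reports no verdict.
Trained networks look in the newest picture that a camera, given by its name, has taken for a name from the list of things; names that differ only in an ending like _2 or _b are one class to them, and where a whole thing is asked for, a point or a joint stands for the part that bears it (a point fixed in the world has none). Each returns a list of dicts, best first, with "score" (0 to 1); they miss things now and then, are a little off and sometimes report something else, mostly with a low value. They report only what shows in the picture. A call takes as long as a camera call.
- spot_in(target, camera): "at" ([column, row] in pixels, amid what is visible of it).
The state is a dict: "t": time; "joint_positions": joint angles; "joint_velocities": joint speeds; "effort": joint torques, N m; "ee_pos": TCP position; "tcp_rot": TCP orientation; "contact_force": force on the tool from outside, world axes, zero at the start; "wrist_torque": the same for the moment, N m; "finger_gap": finger opening in mm.
Only numpy, scipy, OpenCV 4.12 (cv2) and the standard library are available. Lean on these libraries where they do the work, as an engineer would, in place of code of your own. Each camera call takes 0.05 s, during which the arm holds its last target. There are 200 camera calls.

## Working session

There is one attempt and no reset: what is moved stays moved. The work goes in short steps, Python scripts to look and compute and a shell command to move; the robot and the scene stay as the last step left them, time stands still between calls to the robot, and variables do not carry over. Pictures are saved under pics/ and viewed, about 8 in all and at most 12, crops included, and the job is handed in when it is done.

```bash
ls; mkdir -p pics
cat > h.py <<'E'
from bench import *
import numpy as np, cv2
from scipy.spatial.transform import Rotation as Rn
def save(img,n): cv2.imwrite('pics/'+n+'.png',cv2.cvtColor(img,cv2.COLOR_RGB2BGR))
def px2w(m,uv,d):
    K,R,t=[np.array(m[k]) for k in('K','R','t')]
    p=np.linalg.inv(K)@np.array([uv[0],uv[1],1.])*d
    return R.T@(p-t)
def w2px(m,X):
    K,R,t=[np.array(m[k]) for k in('K','R','t')]
    p=K@(R@np.array(X,float)+t); return p[:2]/p[2]
def depth_at(D,uv,r=2):
    c,w=int(round(uv[0])),int(round(uv[1])); q=D[max(w-r,0):w+r+1,max(c-r,0):c+r+1]; q=q[q>0]
    return np.median(q) if q.size else 0
def onz(m,uv,z):
    K,R,t=[np.array(m[k]) for k in('K','R','t')]
    o=-R.T@t; d=R.T@np.linalg.inv(K)@np.array([uv[0],uv[1],1.])
    return o+d*(z-o[2])/d[2]
def tool(X):  # world vector -> tool axes
    return Rn.from_quat(get_obs()['tcp_rot']).inv().apply(X)
E
python3 - <<'E'
from h import *
o=get_obs(); print(o)
print(Rn.from_quat(o['tcp_rot']).as_matrix().round(3))
for n in('top','scene'):
    I,D=snapshot(n); m=camera_model(n); save(I,n+'0')
    print(n,(-np.array(m['R']).T@m['t']).round())
    for th in('bearing','fixture','grip','latch','post','nest','tape_rule','screwdriver_red','masking_tape'):
        for r in spot_in(th,n)[:2]:
            d=depth_at(D,r['at']); print(th,round(r['score'],2),np.round(r['at']),px2w(m,r['at'],d).round(1) if d else None)
E
```

```text
pics
{'t': 0.0, 'joint_positions': array([-1.34648668e+00,  2.07432817e-01,  1.54297028e+00,  1.05595516e-05,
        1.39348579e+00, -1.50500296e-01]), 'joint_velocities': array([ 1.91255084e-03, -7.17093755e-04, -9.84174209e-05, -6.64221772e-04,
       -3.62431659e-05, -1.62647720e-03]), 'effort': array([-2.17364577e-03, -3.83038402e+01, -2.91599447e+01, -4.01892912e-04,
        1.05283741e-02,  8.43852092e-06]), 'ee_pos': array([ 210.33371736, -534.36804843,  244.1106981 ]), 'tcp_rot': array([ 0.39864601,  0.58499207, -0.39753565,  0.58380737]), 'contact_force': array([-0.62804718, -0.04079974,  1.45192057]), 'wrist_torque': array([ 0.02352423, -0.03246427, -0.01403013]), 'finger_gap': 85.66151551372664}
[[-0.001  0.931  0.366]
 [ 0.002  0.366 -0.931]
 [-1.     0.    -0.002]]
top [ 325.   -9. 1440.]
bearing 0.86 [430. 246.] [ 493.5 -279.2   -0. ]
fixture 0.86 [296. 216.] [555.8  40.5  16.8]
grip 0.6 [276. 191.] [604.7  85.   70.5]
latch 0.83 [277. 190.] [608.   83.4  70.8]
post 0.62 [298. 219.] [548.9  37.3  15.5]
nest 0.72 [294. 217.] [550.6  43.8  33.6]
nest 0.65 [277. 190.] [608.2  83.9  70.8]
tape_rule 0.86 [373. 310.] [ 337.8 -137.6   69.4]
screwdriver_red 0.82 [465. 173.] [ 668.1 -358.    21.1]
masking_tape 0.79 [180. 292.] [372.  304.3  24.1]
masking_tape 0.62 [278. 185.] [618.2  82.6  70.8]
scene [-304.  579.  805.]
fixture 0.98 [288. 260.] [550.1  53.3  36.6]
grip 0.81 [273. 258.] [546.9 101.3  68.2]
latch 0.67 [275. 254.] [545.6  93.6  78.2]
post 0.92 [293. 260.] [452.8 100.2 118.1]
nest 0.72 [286. 262.] [509.7  84.6  71.6]
tape_rule 0.38 [384. 287.] [334.3 -99.3  17.8]
screwdriver_red 0.53 [370. 207.] [ 656.2 -331.5   18.9]
masking_tape 0.76 [223. 357.] [358.9 341.7  25.9]
```

Run:
```python
import cv2
a=cv2.imread('pics/top0.png'); b=cv2.imread('pics/scene0.png')
x=cv2.resize(a[140:260,230:350],(480,480),interpolation=cv2.INTER_CUBIC)
import numpy as np
y=cv2.resize(b,(320,240)); z=cv2.resize(a,(320,240))
cv2.imwrite('pics/v1.png',np.hstack([x,np.vstack([y,z])]))
```

```text
(no output)
```

View pics/v1.png

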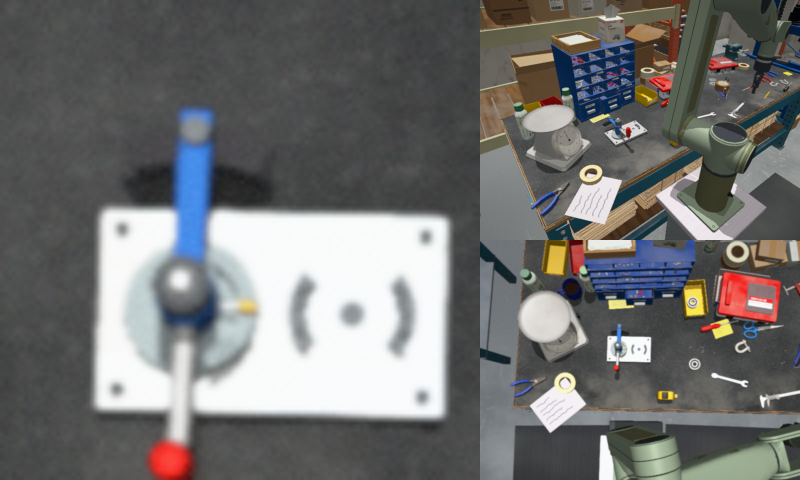

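View 1 (crop of the top camera, plus the whole scene): the plate lies with its long side along world y. The nest is at top px (318,218.5), the post at (275.5,211) and the grip at (272.5,255), towards the robot. The shoe is on the far side and the area round the nest is clear.

Run:
```python
from h import *
m=camera_model('top'); f=lambda x,y:(x/4+230-.375,y/4+140-.375)
c=[onz(m,f(*p),16) for p in((103,210),(447,218),(442,417),(97,408))]
print(np.round(c,1)); ctr=np.mean(c,0); yv=(c[0]+c[3]-c[1]-c[2])[:2]; print(ctr.round(1),'yaw of y',np.degrees(np.arctan2(*yv[::-1])),np.linalg.norm(yv)/2)
print('nest',onz(m,f(352,314),16),'cap',onz(m,f(182,285),121),'grip',onz(m,f(170,461),127))
b=onz(m,(430,246),7); print('bearing',b)
o=get_obs(); P=np.array(o['ee_pos']); 
w=camera_model('wrist'); print('cam rel tool',tool(-np.array(w['R']).T@w['t']-P).round(1), (Rn.from_quat(o['tcp_rot']).inv().as_matrix()@np.array(w['R']).T).round(2))
print('tool shift to b', tool(b-P).round(1))
```

```text
[[612.4 138.8  16. ]
 [611.6 -65.6  16. ]
 [492.5 -64.3  16. ]
 [493.9 138.7  16. ]]
[552.6  36.9  16. ] yaw of y 89.68584514819082 203.67996615500297
nest [552.77009671 -10.22983397  16.        ] cap [550.27627021  83.30627151 121.        ] grip [452.68106459  86.72937911 127.        ]
bearing [ 492.62583355 -277.44228512    7.        ]
cam rel tool [-129.    74.     2.2] [[ 0.   -0.29  0.96]
 [ 0.   -0.96 -0.29]
 [ 1.    0.   -0.  ]]
tool shift to b [ 238.3  356.9 -136.5]
```

```bash
python3 -m handwheel '[[[-0.14,0,0,0,40,-15,1],[-0.28,0,0,10,84,-32,1],[-0.42,0,0,25,128,-49,1],[-0.56,0,0,45,172,-66,1],[-0.70,0,0,60,215,-83,1]]]'
python3 - <<'E'
from h import *
o=get_obs(); P=np.array(o['ee_pos']); b=np.array([492.6,-277.4,130])
R=Rn.from_quat(o['tcp_rot']); print(R.as_matrix().round(3)); print(tool(b-P).round(1))
E
```

```text
t: 1.5
ee_pos: [381.1, -377.8, 184.7]
tcp_rot: [0.172, 0.686, -0.172, 0.686]
contact_force: [1.0, 0.1, -0.2]
finger_gap: 85.4
[[ 0.     0.471  0.882]
 [-0.     0.882 -0.471]
 [-1.    -0.     0.   ]]
[ 54.7 141.1  51. ]
```

```bash
python3 -m handwheel '[[[-0.14,0,0,15,40,15,1],[-0.28,0,0,30,80,29,1],[-0.42,0,0,45,115,42,1],[-0.49,0,0,55,141,51,1],[-0.49,0,0,55,141,51,1]]]'
cat > look.py <<'E'
from h import *
import sys
o=get_obs(); P=np.array(o['ee_pos']); m=camera_model('wrist'); I,D=snapshot('wrist'); save(I,sys.argv[1])
np.savez('pics/'+sys.argv[1],I=I,D=D,K=m['K'],R=m['R'],t=m['t'])
print('TCP',P.round(1),'tool',Rn.from_quat(o['tcp_rot']).as_matrix().round(3).tolist(),'F',o['contact_force'].round(1),'gap',round(o['finger_gap'],1),'t',o['t'])
for th in sys.argv[2:]:
    for r in spot_in(th,'wrist')[:2]:
        d=depth_at(D,r['at']); print(th,round(r['score'],2),np.round(r['at']),px2w(m,r['at'],d).round(1) if d else None)
E
python3 look.py w1 bearing
python3 - <<'E'
from h import *
z=np.load('pics/w1.npz'); D=z['D']; m={k:z[k] for k in'KRt'}
v,u=np.nonzero(D>0); d=D[v,u]; X=(np.linalg.inv(m['K'])@np.c_[u,v,np.ones_like(u)].T*d).T; X=(X-m['t'])@m['R']
s=(abs(X[:,0]-493)<45)&(abs(X[:,1]+278)<45)&(X[:,2]>11)&(X[:,2]<20)
Q=X[s]; print(len(Q),np.median(Q[:,2]), 'table',np.median(X[(abs(X[:,2])<8),2]))
(cx,cy),r=cv2.minEnclosingCircle(Q[:,:2].astype(np.float32)); print('circle',cx,cy,r)
E
```

```text
t: 2.0
ee_pos: [493.2, -276.0, 128.4]
tcp_rot: [0.001, 0.708, 0.001, 0.706]
contact_force: [-0.3, 0.1, 0.6]
finger_gap: 85.3
TCP [ 493.2 -276.   128.4] tool [[-0.002, 0.001, 1.0], [0.003, 1.0, -0.001], [-1.0, 0.003, -0.002]] F [-0.3  0.1  0.6] gap 85.3 t 2.0
bearing 0.79 [314. 238.] [ 487.6 -284.     0. ]
3227 13.9732497056134 table -0.357789237968257
circle 489.983642578125 -275.4559326171875 26.129512786865234
```

View pics/w1.png

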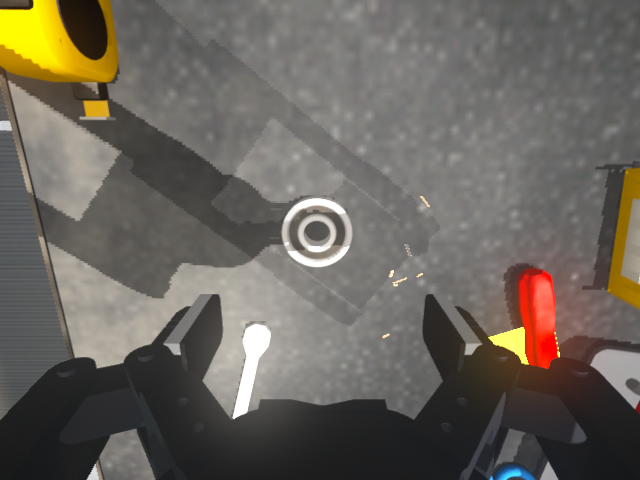

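View 2 (wrist): the bearing is at px (317,232) and the fit gives radius 26.1 mm. The wrench head at (257,340) and the tape rule at upper left are both clear of the fingers. I'll read the fingertip depth at the open gap before going down.

Run:
```python
from h import *
z=np.load('pics/w1.npz'); D=z['D']; m={k:z[k] for k in'KRt'}
P=np.array(get_obs()['ee_pos'])
for uv in((217,298),(212,310),(205,330),(432,298),(437,310),(182,345),(465,345)):
    d=depth_at(D,uv,1); print(uv,tool(px2w(m,uv,d)-P).round(1))
print(tool(np.array([490,-275.5,60])-P))
```

```text
(217, 298) [ -2.2  10.3 -40.6]
(212, 310) [ -8.5   8.4 -40.8]
(205, 330) [-18.    5.6 -40.6]
(432, 298) [-5.1 12.3 45. ]
(437, 310) [-12.7  11.3  44.6]
(182, 345) [-35.4  11.2 -41.5]
(465, 345) [-35.3  11.7  46. ]
[70.05973297  3.58563242 -2.14008797]
```

Run:
```python
from h import *
for i in range(3):
    o=get_obs(); print(o['t'],o['ee_pos'].round(2),o['tcp_rot'].round(4))
print(tool(np.array([490,-275.5,15])-o['ee_pos']).round(1))
z=np.load('pics/w1.npz'); m=camera_model('wrist'); print(z['t'],m['t'], (np.array(m['R'])-z['R']).round(4))
b=onz(m,(317,232),15); print(b)
```

```text
2.1 [ 492.18 -279.09  130.06] [ 0.0018  0.7074 -0.0019  0.7068]
2.1 [ 492.18 -279.09  130.06] [ 0.0018  0.7074 -0.0019  0.7068]
2.1 [ 492.18 -279.09  130.06] [ 0.0018  0.7074 -0.0019  0.7068]
[115.1   3.6  -2.1]
[-493.61814099 -270.098053    189.89754365] [-493.92969502 -271.44596043  189.74310462] [[-0.     -0.0043  0.0011]
 [-0.0044  0.0009  0.0029]
 [-0.0001 -0.0029  0.0009]]
[ 488.94724847 -278.73381923   15.        ]
```

```bash
cat > meas.py <<'E'
from h import *
import sys
def circ(n,x,y,z0,z1,r=45):
    z=np.load('pics/%s.npz'%n); D=z['D']; m={k:z[k] for k in'KRt'}
    v,u=np.nonzero(D>0); d=D[v,u]; X=(np.linalg.inv(m['K'])@np.c_[u,v,np.ones_like(u)].T*d).T; X=(X-m['t'])@m['R']
    Q=X[(np.hypot(X[:,0]-x,X[:,1]-y)<r)&(X[:,2]>z0)&(X[:,2]<z1)]
    c,rr=cv2.minEnclosingCircle(Q[:,:2].astype(np.float32)); print('circle',np.round(c,1),round(rr,1),'z',np.median(Q[:,2]).round(1),len(Q)); return np.array([*c,np.median(Q[:,2])])
if __name__=='__main__':
    a=sys.argv; c=circ(a[1],*map(float,a[2:])); print('tool shift to it',tool(c-get_obs()['ee_pos']).round(1))
E
python3 look.py w2; python3 meas.py w2 490 -277 11 20
```

```text
TCP [ 492.2 -279.1  130.1] tool [[-0.001, 0.005, 1.0], [-0.0, 1.0, -0.005], [-1.0, -0.0, -0.001]] F [ 0.4  0.3 -0. ] gap 85.5 t 2.1
circle [ 489.9 -275.6] 26.2 z 13.9 3210
tool shift to it [116.6   4.4  -2.1]
```

```bash
python3 -m handwheel '[[[0,0,0,35,2,-1,1],[0,0,0,75,3.5,-2,1],[0,0,0,105,3.5,-2,1],[0,0,0,114.5,3.5,-2,1],[0,0,0,114.5,3.5,-2,0.6]]]'; python3 -m handwheel '[[[0,0,0,0,0,0,0],[0,0,0,0,0,0,-0.5],[0,0,0,0,0,0,-1],[0,0,0,0,0,0,-1],[0,0,0,0,0,0,-1]]]'; python3 -m handwheel '[[[0,0,0,0,0,0,-1],[0,0,0,0,0,0,-1],[0,0,0,0,0,0,-1]]]'
```

```text
t: 2.65
ee_pos: [488.8, -276.3, 14.9]
tcp_rot: [0.003, 0.708, -0.002, 0.706]
contact_force: [0.6, -0.8, 0.6]
finger_gap: 73.4
t: 3.15
ee_pos: [491.9, -277.8, 18.7]
tcp_rot: [0.001, 0.706, -0.003, 0.708]
contact_force: [-1.5, -1.0, 6.4]
finger_gap: 48.2
t: 3.45
ee_pos: [491.9, -277.8, 18.7]
tcp_rot: [0.001, 0.706, -0.003, 0.708]
contact_force: [-0.2, -0.3, 7.4]
finger_gap: 48.7
```

```bash
python3 -m handwheel '[[[0,0,0,-20,0,0,-1],[0,0,0,-50,0,0,-1],[0,0,0,-75,0,0,-1],[0,0,0,-75,0,0,-1],[0,0,0,-75,0,0,-1]]]'; python3 look.py w3 bearing
```

```text
t: 3.95
ee_pos: [490.7, -276.2, 91.7]
tcp_rot: [0.002, 0.706, -0.003, 0.708]
contact_force: [-1.4, 0.0, -0.6]
finger_gap: 48.9
TCP [ 490.7 -276.2   91.7] tool [[0.002, 0.006, 1.0], [-0.001, 1.0, -0.006], [-1.0, -0.001, 0.002]] F [-1.4  0.  -0.6] gap 48.9 t 3.95
bearing 0.79 [323. 307.] [ 491.8 -284.6   74.3]
```

View pics/w3.png

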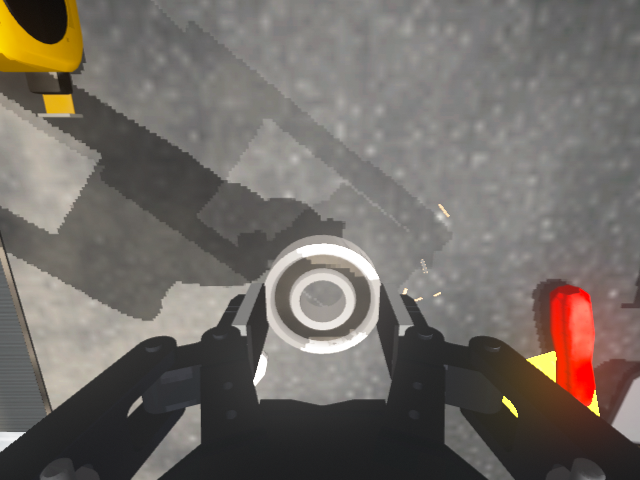

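View 3: the bearing is held between the fingers, centred near (323,298). Next I'll measure how it sits in the hand (tilt, height, offset).

```bash
cat > hand.py <<'E'
from h import *
import sys
# ring top in tool coords from wrist depth + rim ellipse in image
n=sys.argv[1]; z=np.load('pics/%s.npz'%n); D=z['D']; m={k:z[k] for k in'KRt'}; o=get_obs()
v,u=np.nonzero(D>0); d=D[v,u]; X=(np.linalg.inv(m['K'])@np.c_[u,v,np.ones_like(u)].T*d).T; X=(X-m['t'])@m['R']
T=Rn.from_quat(o['tcp_rot']).inv().apply(X-o['ee_pos'])
k=(abs(T[:,2])<25.5)&(abs(T[:,1])<40)&(T[:,0]>-15)&(T[:,0]<20)
Q=T[k]; top=Q
for i in range(4):
    A=np.c_[top[:,1:],np.ones(len(top))]; c=np.linalg.lstsq(A,top[:,0],rcond=None)[0]
    r=Q[:,0]-np.c_[Q[:,1:],np.ones(len(Q))]@c; top=Q[abs(r)<1.5]
print('x=a y+b z+c',c.round(3),len(Q),len(top),'ranges',np.percentile(top,[.5,99.5],axis=0).round(1).tolist())
cc,rr=cv2.minEnclosingCircle(top[:,1:].astype(np.float32)); print('centre yz',np.round(cc,1),rr)
E
python3 hand.py w3
```

```text
x=a y+b z+c [0.029 0.058 2.948] 10629 5469 ranges [[0.6, -24.2, -22.2], [5.5, 26.6, 23.5]]
centre yz [0.6 0.9] 27.419387817382812
```

```bash
python3 -m handwheel '[[[0,0,0,-18,38,12,-1],[0,0,0,-18,82,26,-1],[0,0,0,-18,126,40,-1],[0,0,0,-18,168,53,-1],[0,0,0,-18,196,62,-1]]]'; python3 -m handwheel '[[[0,0,0,0,0,0,-1],[0,0,0,0,0,0,-1]]]'; python3 look.py w4 nest post;python3 - <<'E'
from h import *
z=np.load('pics/w4.npz'); D=z['D']; m={k:z[k] for k in'KRt'}
v,u=np.nonzero(D>0); d=D[v,u]; X=(np.linalg.inv(m['K'])@np.c_[u,v,np.ones_like(u)].T*d).T; X=(X-m['t'])@m['R']
s=np.hypot(X[:,0]-552,X[:,1]+10)<60; h,e=np.histogram(X[s,2],np.arange(10,32,1)); print(dict(zip(e,h)))
Q=X[(np.hypot(X[:,0]-552,X[:,1]+10)<48)&(X[:,2]>20)&(X[:,2]<27)]; print(len(Q),Q.min(0),Q.max(0),cv2.minEnclosingCircle(Q[:,:2].astype(np.float32)))
E
```

```text
t: 4.55
ee_pos: [552.3, -77.0, 106.8]
tcp_rot: [0.002, 0.708, -0.001, 0.706]
contact_force: [0.3, -0.8, -1.3]
finger_gap: 48.9
t: 4.75
ee_pos: [552.3, -79.5, 107.2]
tcp_rot: [0.002, 0.708, -0.001, 0.706]
contact_force: [-0.3, -0.8, -1.8]
finger_gap: 48.9
TCP [552.3 -79.5 107.2] tool [[-0.003, 0.004, 1.0], [0.0, 1.0, -0.004], [-1.0, 0.0, -0.003]] F [-0.3 -0.8 -1.8] gap 48.9 t 4.75
nest 0.93 [329. 108.] [557.3   5.6  16.2]
post 0.73 [329. 106.] [557.3   6.8  16.2]
{np.int64(10): np.int64(0), np.int64(11): np.int64(0), np.int64(12): np.int64(1), np.int64(13): np.int64(6), np.int64(14): np.int64(655), np.int64(15): np.int64(7498), np.int64(16): np.int64(14254), np.int64(17): np.int64(4640), np.int64(18): np.int64(298), np.int64(19): np.int64(76), np.int64(20): np.int64(56), np.int64(21): np.int64(88), np.int64(22): np.int64(208), np.int64(23): np.int64(821), np.int64(24): np.int64(1282), np.int64(25): np.int64(517), np.int64(26): np.int64(196), np.int64(27): np.int64(73), np.int64(28): np.int64(36), np.int64(29): np.int64(33), np.int64(30): np.int64(36)}
2989 [531.17185496 -49.76663433  20.08528861] [578.99511873  25.8375532   26.99776019] ((555.11572265625, -11.980230331420898), 38.04270935058594)
```

View pics/w4.png

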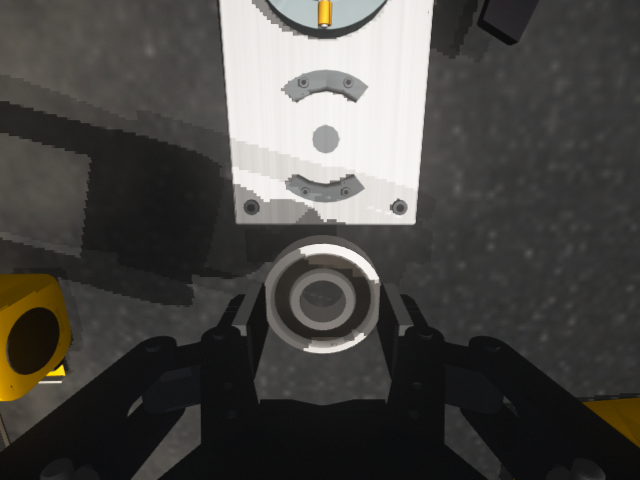

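Run:
```python
from h import *
z=np.load('pics/w4.npz'); m={k:z[k] for k in'KRt'}; I=z['I'].copy(); o=get_obs(); R=Rn.from_quat(o['tcp_rot']); P=o['ee_pos']
print('nest hole',onz(m,(326,139),16),'bearing centre px on top plane',tool(onz(m,(323,298.5),P[2]-2.9)-P).round(2))
a=np.linspace(0,6.28,200)
def poly(pts,col): cv2.polylines(I,[(np.array([w2px(m,p) for p in pts])*16).astype(np.int32)],False,col,1,cv2.LINE_AA,4)
for x,col in((2.9,(255,0,0)),(17.9,(0,255,0))):
    poly([P+R.apply([x,0.6+26*np.cos(t),0.9+26*np.sin(t)]) for t in a],col)
for r in(27,38): poly([(555.1+r*np.cos(t),-12+r*np.sin(t),24) for t in a],(0,0,255))
save(cv2.resize(I[50:370,220:430],None,fx=1.8,fy=1.8),'ov4')
```

```text
nest hole [555.30035751 -12.32569418  16.        ] bearing centre px on top plane [2.9  6.06 0.79]
```

View pics/ov4.png

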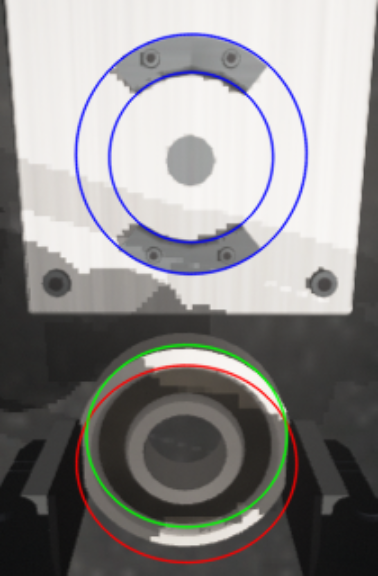

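Run:
```python
from h import *
z=np.load('pics/w4.npz'); m={k:z[k] for k in'KRt'}; D=z['D']; o=get_obs(); P=o['ee_pos']
print('f',m['K'][0][0])
f=lambda u,v:tool(px2w(m,(u,v),depth_at(D,(u,v),1))-P).round(1).tolist()
for v in list(range(230,250,3))+[255,262,270,278,318,324,330,338,343,347,350,353,357]: print('c323',v,f(323,v))
for u in [262,266,270,274,280,288,358,366,372,376,380,384]: print('r300',u,f(u,300))
```

```text
f 343.8071642303402
c323 230 [107.8, 6.1, 0.7]
c323 233 [108.4, 3.6, 0.7]
c323 236 [16.3, 29.5, 0.7]
c323 239 [11.2, 29.7, 0.7]
c323 242 [7.3, 29.7, 0.7]
c323 245 [5.2, 29.1, 0.7]
c323 248 [4.8, 27.9, 0.7]
c323 255 [7.4, 23.9, 0.7]
c323 262 [7.3, 20.8, 0.7]
c323 270 [5.9, 17.7, 0.7]
c323 278 [4.6, 14.7, 0.7]
c323 318 [8.0, -6.2, 0.8]
c323 324 [4.7, -7.2, 0.9]
c323 330 [6.8, -11.6, 0.9]
c323 338 [7.2, -15.9, 0.9]
c323 343 [5.9, -17.7, 0.9]
c323 347 [4.9, -19.0, 0.9]
c323 350 [4.6, -20.4, 0.9]
c323 353 [108.0, -96.4, 1.2]
c323 357 [108.5, -100.5, 1.3]
r300 262 [-3.0, 8.3, -23.8]
r300 266 [4.6, 4.3, -23.6]
r300 270 [4.6, 4.4, -21.9]
r300 274 [6.1, 3.6, -20.4]
r300 280 [7.1, 3.1, -17.9]
r300 288 [7.2, 3.0, -14.5]
r300 358 [7.2, 3.2, 16.1]
r300 366 [7.5, 3.0, 19.6]
r300 372 [5.5, 4.2, 21.9]
r300 376 [4.8, 4.5, 23.5]
r300 380 [3.4, 5.2, 24.9]
r300 384 [-4.8, 9.5, 25.0]
```

The overlay shows the nest fits well at (555.1,-12.1). The depth profile puts the bearing flat in the hand with its top 4.7 mm ahead of the TCP and its centre at tool (y 4.1, z 0.7). I'll hover over the nest.

```bash
python3 -m handwheel '[[[0,0,0,0,20,1,-1],[0,0,0,15,45,2.4,-1],[0,0,0,35,63.4,2.4,-1],[0,0,0,57,63.4,2.4,-1],[0,0,0,57,63.4,2.4,-1]]]';python3 -m handwheel '[[[0,0,0,0,0,0,-1],[0,0,0,0,0,0,-1]]]'; python3 look.py w5
python3 - <<'E'
from h import *
z=np.load('pics/w5.npz'); m={k:z[k] for k in'KRt'}; I=z['I'].copy(); o=get_obs(); R=Rn.from_quat(o['tcp_rot']); P=o['ee_pos']
a=np.linspace(0,6.28,200)
def poly(pts,col): cv2.polylines(I,[(np.array([w2px(m,p) for p in pts])*16).astype(np.int32)],False,col,1,cv2.LINE_AA,4)
for x,col in((4.7,(255,0,0)),(19.7,(0,255,0))):
    poly([P+R.apply([x,4.1+26*np.cos(t),0.7+26*np.sin(t)]) for t in a],col)
for r in(27,38): poly([(555.2+r*np.cos(t),-12.1+r*np.sin(t),24) for t in a],(0,0,255))
save(cv2.resize(I[150:400,200:450],None,fx=2.4,fy=2.4),'ov5')
E
```

```text
t: 5.4
ee_pos: [552.7, -17.1, 48.5]
tcp_rot: [0.003, 0.71, -0.002, 0.704]
contact_force: [-0.7, -0.5, -1.9]
finger_gap: 48.8
t: 5.6
ee_pos: [557.3, -18.1, 53.1]
tcp_rot: [0.003, 0.706, -0.003, 0.708]
contact_force: [0.3, -0.5, -1.3]
finger_gap: 48.7
TCP [557.3 -18.1  53.1] tool [[0.002, 0.008, 1.0], [-0.001, 1.0, -0.008], [-1.0, -0.001, 0.002]] F [ 0.3 -0.5 -1.3] gap 48.7 t 5.6
```

View pics/ov5.png

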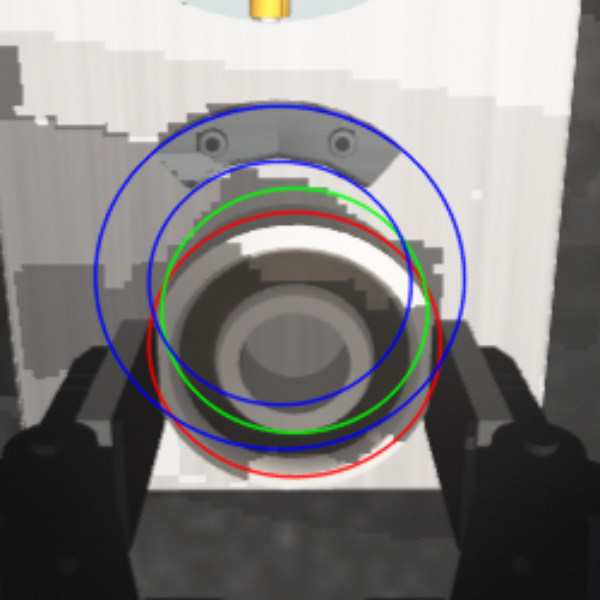

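View 6 (overlay): the bearing sits about 3 mm too far in +x and about 2 mm short in +y of the nest. I'll get the y offset from depth.

```bash
cat > rel.py <<'E'
from h import *
import sys
z=np.load('pics/%s.npz'%sys.argv[1]); D=z['D']; m={k:z[k] for k in'KRt'}; o=get_obs(); P=o['ee_pos']; R=Rn.from_quat(o['tcp_rot'])
v,u=np.nonzero(D>0); d=D[v,u]; X=(np.linalg.inv(m['K'])@np.c_[u,v,np.ones_like(u)].T*d).T; X=(X-m['t'])@m['R']; T=R.inv().apply(X-P)
g=T[(abs(T[:,2])<1.5)&(abs(T[:,0]-6)<5)]; print('bearing y edges',g[:,1].min().round(1),g[:,1].max().round(1))
g=T[(abs(T[:,1]-4)<1.5)&(T[:,0]>3.5)&(T[:,0]<7)&(abs(T[:,2])<27)]; print('bearing z edges',g[:,2].min().round(1),g[:,2].max().round(1))
J=X[(X[:,2]>22.7)&(X[:,2]<26)&(X[:,1]>5)&(X[:,1]<32)&(abs(X[:,0]-555)<32)]
print('jaw',len(J),J.min(0).round(1),J.max(0).round(1))
from scipy.optimize import least_squares
# top-face rim: outermost point per angular bin
c=np.array([555.2,-12.1])
for _ in range(5):
    a=np.degrees(np.arctan2(J[:,1]-c[1],J[:,0]-c[0])); rr=np.hypot(J[:,0]-c[0],J[:,1]-c[1]); E=[]
    for b in range(62,118,4):
        k=(a>=b)&(a<b+4)
        if k.sum()>5: E.append(J[k][np.argsort(rr[k])[int(.96*k.sum())],:2])
    E=np.array(E); c=least_squares(lambda q:np.hypot(*(E-q).T)-37.7,c,loss='soft_l1').x
print('nest',c.round(2),len(E),'mid of jaw x',((J[:,0].min()+J[:,0].max())/2).round(1))
B=P+R.apply([19.7,4.1,0.7]); print('bearing',B.round(1),'tool shift',tool(np.array([*c,16])-B).round(1))
E
python3 rel.py w5
```

```text
bearing y edges -24.5 83.6
bearing z edges -23.5 25.3
jaw 1935 [530.9   9.6  22.7] [579.5  26.1  26. ]
nest [555.22 -11.97] 14 mid of jaw x 555.2
bearing [558.2 -13.9  33.6] tool shift [17.6  1.9 -3.1]
```

```bash
python3 -m handwheel '[[[0,0,0,0,1.9,-3,-1],[0,0,0,0,1.9,-3,-1],[0,0,0,4,1.9,-3,-1],[0,0,0,7,1.9,-3,-1],[0,0,0,7,1.9,-3,-1]]]'; python3 look.py w6; python3 rel.py w6
```

```text
t: 6.15
ee_pos: [552.5, -14.8, 44.0]
tcp_rot: [0.002, 0.708, -0.002, 0.707]
contact_force: [-0.4, 0.0, -0.2]
finger_gap: 48.4
TCP [552.5 -14.8  44. ] tool [[-0.001, 0.006, 1.0], [0.0, 1.0, -0.006], [-1.0, 0.0, -0.001]] F [-0.4  0.  -0.2] gap 48.4 t 6.15
bearing y edges -24.1 80.3
bearing z edges -23.5 25.3
jaw 2107 [531.1   7.7  22.7] [579.4  26.   26. ]
nest [555.16 -11.93] 14 mid of jaw x 555.2
bearing [553.4 -10.7  24.6] tool shift [ 8.6 -1.2  1.8]
```

```bash
python3 -m handwheel '[[[0,0,0,0,0,0,-1],[0,0,0,0,0,0,-1],[0,0,0,0,0,0,-1]]]';python3 -m handwheel '[[[0,0,0,0,0,0,-1]]]'; python3 look.py w7; python3 rel.py w7
```

```text
t: 6.5
ee_pos: [553.2, -15.0, 44.9]
tcp_rot: [0.002, 0.707, -0.002, 0.707]
contact_force: [-0.6, -0.0, -1.0]
finger_gap: 48.7
t: 6.6
ee_pos: [553.2, -15.0, 44.9]
tcp_rot: [0.002, 0.707, -0.002, 0.707]
contact_force: [-0.8, -1.3, -1.3]
finger_gap: 48.7
TCP [553.2 -15.   44.9] tool [[0.0, 0.006, 1.0], [-0.0, 1.0, -0.006], [-1.0, -0.0, 0.0]] F [-0.8 -1.3 -1.3] gap 48.7 t 6.6
bearing y edges -24.2 80.3
bearing z edges -23.4 25.2
jaw 2086 [531.2   9.7  22.7] [579.4  26.   26. ]
nest [555.17 -11.95] 14 mid of jaw x 555.3
bearing [553.9 -10.9  25.2] tool shift [ 9.2 -1.1  1.3]
```

```bash
python3 -m handwheel '[[[0,0,0,0,-1.1,1.2,-1],[0,0,0,1.5,-1.1,1.2,-1],[0,0,0,3,-1.1,1.2,-1],[0,0,0,3,-1.1,1.2,-1],[0,0,0,3,-1.1,1.2,-1]]]'; python3 -m handwheel '[[[0,0,0,0,0,0,-1],[0,0,0,0,0,0,-1]]]'; python3 look.py w8; python3 rel.py w8
```

```text
t: 7.15
ee_pos: [554.2, -16.0, 41.6]
tcp_rot: [0.002, 0.707, -0.002, 0.707]
contact_force: [0.8, -0.1, -1.1]
finger_gap: 48.4
t: 7.35
ee_pos: [554.3, -16.1, 41.8]
tcp_rot: [0.002, 0.707, -0.002, 0.707]
contact_force: [0.4, -0.8, -1.8]
finger_gap: 48.7
TCP [554.3 -16.1  41.8] tool [[0.0, 0.006, 1.0], [-0.0, 1.0, -0.006], [-1.0, -0.0, 0.0]] F [ 0.4 -0.8 -1.8] gap 48.7 t 7.35
bearing y edges -24.1 81.1
bearing z edges -23.4 25.5
jaw 2239 [531.    5.4  22.7] [579.6  26.2  26. ]
nest [555.1  -11.96] 14 mid of jaw x 555.3
bearing [555.1 -12.   22.1] tool shift [6.1 0.  0. ]
```

Aligned, and there is no contact yet. Lowering with the force watched.

```bash
python3 -m handwheel '[[[0,0,0,1.5,0,0,-1],[0,0,0,3,0,0,-1],[0,0,0,3,0,0,-1]]]'; python3 -m handwheel '[[[0,0,0,1.2,0,0,-1],[0,0,0,2,0,0,-1],[0,0,0,2,0,0,-1]]]'
```

```text
t: 7.7
ee_pos: [554.7, -15.9, 39.3]
tcp_rot: [0.002, 0.707, -0.002, 0.707]
contact_force: [-2.2, 1.7, 3.5]
finger_gap: 48.6
t: 8.0
ee_pos: [554.8, -15.5, 37.9]
tcp_rot: [0.002, 0.707, -0.002, 0.707]
contact_force: [-2.6, 3.0, 9.1]
finger_gap: 48.5
```

```bash
python3 -m handwheel '[[[0,0,0,0,0.8,-0.6,-1],[0,0,0,0,0.8,-0.6,-1],[0,0,0,0,0.8,-0.6,-1]]]'; python3 -m handwheel '[[[0,0,0,1,0,0,-1],[0,0,0,1,0,0,-1]]]'; python3 look.py w9; python3 rel.py w9
```

```text
t: 8.3
ee_pos: [554.6, -15.0, 37.8]
tcp_rot: [0.002, 0.706, -0.002, 0.708]
contact_force: [-1.2, 1.5, 4.4]
finger_gap: 48.5
t: 8.5
ee_pos: [554.0, -15.0, 35.9]
tcp_rot: [0.002, 0.707, -0.002, 0.707]
contact_force: [0.4, 1.6, 0.4]
finger_gap: 48.5
TCP [554.  -15.   35.9] tool [[0.001, 0.006, 1.0], [0.0, 1.0, -0.006], [-1.0, 0.0, 0.001]] F [0.4 1.6 0.4] gap 48.5 t 8.5
bearing y edges -33.6 80.1
bearing z edges -23.2 25.3
jaw 2499 [531.1   5.   22.7] [579.6  26.1  26. ]
nest [555.15 -11.98] 14 mid of jaw x 555.3
bearing [554.6 -10.9  16. ] tool shift [ 0.  -1.1  0.6]
```

```bash
python3 -m handwheel '[[[0,0,0,1,0,0,-1],[0,0,0,1,0,0,-1]]]'; python3 -m handwheel '[[[0,0,0,0,0,0,-0.1],[0,0,0,0,0,0,0.2],[0,0,0,0,0,0,0.4],[0,0,0,0,0,0,0.6],[0,0,0,0,0,0,0.6]]]';  python3 -m handwheel '[[[0,0,0,-15,0,0,0.6],[0,0,0,-35,0,0,0.6],[0,0,0,-55,0,0,0.8],[0,0,0,-60,0,0,1],[0,0,0,-60,0,0,1]]]';python3 -m handwheel '[[[0,0,0,0,0,0,1],[0,0,0,0,0,0,1]]]'; python3 look.py w10 bearing
python3 - <<'E'
from h import *
z=np.load('pics/w10.npz'); D=z['D']; m={k:z[k] for k in'KRt'}
v,u=np.nonzero(D>0); d=D[v,u]; X=(np.linalg.inv(m['K'])@np.c_[u,v,np.ones_like(u)].T*d).T; X=(X-m['t'])@m['R']
r=np.hypot(X[:,0]-555.2,X[:,1]+12); a=np.degrees(np.arctan2(X[:,1]+12,X[:,0]-555.2))%360
for b in range(0,360,30):
    k=(a>=b)&(a<b+30)&(r>22.5)&(r<24.5)&(X[:,2]>20); print(b,k.sum(),np.median(X[k,2]).round(1) if k.sum() else '',end='; ')
Q=X[(r<32)&(X[:,2]>28)&(X[:,2]<36)]; print(cv2.minEnclosingCircle(Q[:,:2].astype(np.float32)))
E
```

```text
t: 8.75
ee_pos: [553.9, -15.2, 35.0]
tcp_rot: [0.002, 0.707, -0.002, 0.707]
contact_force: [-1.3, 2.0, 2.8]
finger_gap: 48.5
t: 9.25
ee_pos: [553.4, -15.6, 34.5]
tcp_rot: [0.002, 0.707, -0.002, 0.707]
contact_force: [0.1, 0.5, -0.3]
finger_gap: 68.3
t: 9.75
ee_pos: [554.9, -15.5, 96.5]
tcp_rot: [0.002, 0.706, -0.002, 0.708]
contact_force: [0.1, -0.0, -0.2]
finger_gap: 85.2
t: 9.95
ee_pos: [552.7, -15.1, 93.7]
tcp_rot: [0.002, 0.708, -0.002, 0.706]
contact_force: [-0.4, -0.2, 0.1]
finger_gap: 85.3
TCP [552.7 -15.1  93.7] tool [[-0.002, 0.006, 1.0], [0.0, 1.0, -0.006], [-1.0, 0.0, -0.002]] F [-0.4 -0.2  0.1] gap 85.3 t 9.95
bearing 0.46 [415.  64.] [591.3  82.1  70.6]
0 298 166.1; 30 800 175.1; 60 80 30.7; 90 80 30.8; 120 862 175.4; 150 157 165.7; 180 69 31.2; 210 72 30.8; 240 86 30.7; 270 75 30.8; 300 58 30.9; 330 57 30.9; ((555.082763671875, -13.2288179397583), 26.427248001098633)
```

View pics/w10.png

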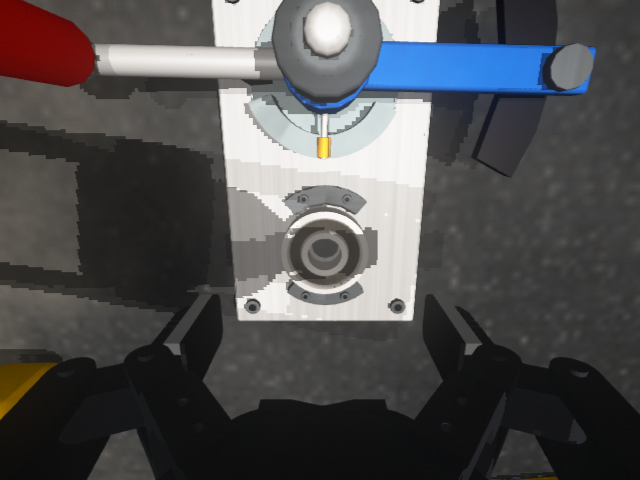

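View 7: the bearing is seated inside the jaws around px (325,252), its top is 30.8 mm up all round (31 expected), and the clamp has not moved. Before the clamp I'll measure the grip and post, and check what stands on the +y side (the scale).

Run:
```python
from h import *
o=get_obs(); print(o['joint_positions'].round(2))
I,D=snapshot('top'); m=camera_model('top')
v,u=np.nonzero(D>0); d=D[v,u]; X=(np.linalg.inv(m['K'])@np.c_[u,v,np.ones_like(u)].T*d).T; X=(X-m['t'])@m['R']
print('height map rows x 700..400, cols y 100..440 step 20')
for x in range(700,380,-25):
    row=[]
    for y in range(100,440,20):
        k=(abs(X[:,0]-x)<12.5)&(abs(X[:,1]-y)<10); row.append('%4d'%X[k,2].max() if k.any() else '   .')
    print(x,*row)
k=(abs(X[:,0]-452)<40)&(abs(X[:,1]-86)<40)&(X[:,2]>115)&(X[:,2]<140); print('grip top',k.sum(),X[k].mean(0).round(1))
k=(abs(X[:,0]-552)<25)&(abs(X[:,1]-83)<25)&(X[:,2]>100); print('cap',k.sum(),X[k].mean(0).round(1),X[k,2].max())
```

```text
[-0.18  0.33  1.72 -0.    1.09 -0.18]
height map rows x 700..400, cols y 100..440 step 20
700    6    7    8    7    8    7    8    6    7  198  193  190  189  188  189  189  188
675    5    6    7    5   11    6    5    6    9  196  190  188  191  188  189  188  188
650   55   54    7    6    7    6    4    7   27  197  191  190  188  191  189  188  189
625   52   52   11    7    5   10    6   19   27  196  189  188  190  189  188  189  189
600   73   22   22    5    6    6    6   26   30  195  196  192  190  190  188  189  189
575  112   28   19    7    6    8    7   25   26   74  197  197  191  190  188  187  192
550  119   29   21    5    5    6    7    4   19   27   51   66  195  195  195  196  196
525   73   28   23    8    7    8    5    7    5    6   18   28   41   58   84  106   28
500   21   25   21    5    7    5    6    4    7    6    7    8    6   22   25   30   28
475    2    6    6    5    5    6    7    8    5    5    7    7    6    8    8    9    8
450  121    5    5    8   10    7    6    6    6    5    7    8    6    6    7    6    8
425    4    7    6    7    7    7    4    5    8    5   31   30   31   29    5    5   14
400    .    6    5    7    8    5    6    6    8   30   31   25   28   32   31    7   18
grip top 4 [456.1  96.8 120.9]
cap 128 [552.7  86.3 113.9] 125.55553619361189
```

```bash
python3 -m handwheel '[[[-0.14,0,0,-40,0,-5,1],[-0.28,0,0,-76,10,-20,1],[-0.42,0,0,-76,30,-40,1],[-0.56,0,0,-76,55,-60,1],[-0.70,0,0,-76,75,-80,1]]]'
python3 - <<'E'
from h import *
print(tool(np.array([455,85,172])-get_obs()['ee_pos']).round(1), get_obs()['joint_positions'].round(2))
E
```

```text
t: 10.6
ee_pos: [473.4, 61.1, 170.8]
tcp_rot: [-0.242, 0.664, 0.242, 0.664]
contact_force: [-0.1, 0.9, -0.5]
finger_gap: 85.4
[-1.2 30.1  1.4] [-0.05  0.08  1.85  0.    1.21 -0.75]
```

```bash
python3 -m handwheel '[[[-0.14,0,0,-1,8,0,1],[-0.28,0,0,-1,16,0,1],[-0.42,0,0,-1,24,1,1],[-0.56,0,0,-1,30,1,1],[-0.70,0,0,-1,30,1,1]]]'; python3 -m handwheel '[[[-0.14,0,0,0,0,0,1],[-0.17,0,0,0,0,0,1],[-0.17,0,0,0,0,0,1],[-0.17,0,0,0,0,0,1]]]'; python3 look.py w11 grip
python3 - <<'E'
from h import *
z=np.load('pics/w11.npz'); D=z['D']; m={k:z[k] for k in'KRt'}; I=z['I'].astype(int)
v,u=np.nonzero(D>0); d=D[v,u]; X=(np.linalg.inv(m['K'])@np.c_[u,v,np.ones_like(u)].T*d).T; X=(X-m['t'])@m['R']; c=I[v,u]
red=(c[:,0]>90)&(c[:,1]<60)&(c[:,2]<60)&(np.hypot(X[:,0]-455,X[:,1]-85)<60)
Q=X[red]; print('red',len(Q),Q.min(0).round(1),Q.max(0).round(1)); T=Q[Q[:,2]>Q[:,2].max()-8]; print('top circle',cv2.minEnclosingCircle(T[:,:2].astype(np.float32)))
k=(np.hypot(X[:,0]-554,X[:,1]-83)<30)&(X[:,2]>95)&(X[:,2]<140); Q=X[k]; print('cap',len(Q),Q[:,2].max()); print(cv2.minEnclosingCircle(Q[(Q[:,2]>98)][:,:2].astype(np.float32)))
E
```

```text
t: 11.1
ee_pos: [454.9, 84.5, 171.2]
tcp_rot: [-0.455, 0.541, 0.456, 0.54]
contact_force: [-0.6, 0.6, 0.3]
finger_gap: 85.2
t: 11.5
ee_pos: [455.6, 83.9, 171.5]
tcp_rot: [-0.498, 0.502, 0.498, 0.502]
contact_force: [0.8, -0.9, 0.1]
finger_gap: 85.7
TCP [455.6  83.9 171.5] tool [[-0.001, -1.0, 0.008], [0.0, 0.008, 1.0], [-1.0, 0.001, 0.0]] F [ 0.8 -0.9  0.1] gap 85.7 t 11.5
grip 0.57 [326. 303.] [504.8  84.7  71.4]
red 1171 [443.8  69.5  15.1] [495.7  97.4 128. ]
top circle ((454.708740234375, 85.95506286621094), 10.962591171264648)
cap 1639 121.57910138659153
((552.736572265625, 83.29515075683594), 16.144853591918945)
```

View pics/w11.png

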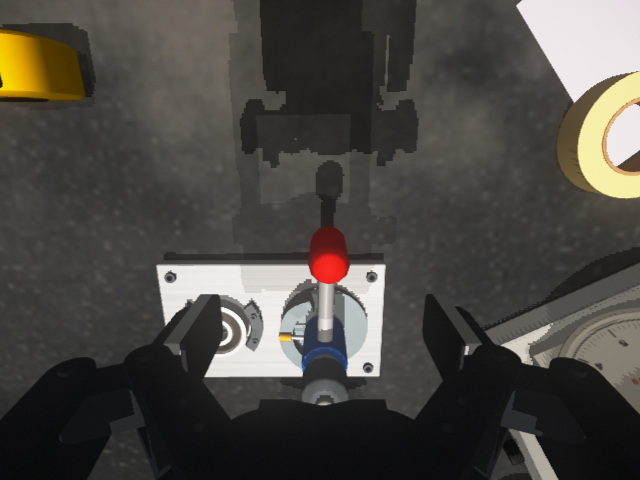

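View 8: the red grip's top is at px (328,262) → (454.7,86), 128 mm up, and the post is near (554,83). I'll go down round the grip and close to a loose cage.

```bash
python3 -m handwheel '[[[0,0,0,25,0,2,1],[0,0,0,50,0.5,2,1],[0,0,0,65,0.5,2,0.5],[0,0,0,65,0.5,2,0],[0,0,0,65,0.5,2,-0.2]]]'; python3 -m handwheel '[[[0,0,0,0,0,0,-0.2],[0,0,0,0,0,0,-0.2]]]'
python3 - <<'E'
from h import *
o=get_obs();print(o['joint_positions'].round(2))
C=np.array([554.5,83.2]); 
for ph in range(5,116,5):
    p=np.radians(ph); yaw=np.pi/2-p*1.0
    g=C+100*np.array([-np.cos(p),np.sin(p)]); print(ph,g.round(1),end=' | ')
E
```

```text
t: 12.1
ee_pos: [455.4, 85.9, 106.9]
tcp_rot: [-0.498, 0.502, 0.498, 0.502]
contact_force: [-1.2, 0.1, 0.0]
finger_gap: 43.8
t: 12.3
ee_pos: [456.4, 85.9, 108.0]
tcp_rot: [-0.499, 0.501, 0.498, 0.502]
contact_force: [0.9, 0.1, -0.2]
finger_gap: 34.2
[-0.    0.14  1.93  0.    1.07 -1.56]
5 [454.9  91.9] | 10 [456.  100.6] | 15 [457.9 109.1] | 20 [460.5 117.4] | 25 [463.9 125.5] | 30 [467.9 133.2] | 35 [472.6 140.6] | 40 [477.9 147.5] | 45 [483.8 153.9] | 50 [490.2 159.8] | 55 [497.1 165.1] | 60 [504.5 169.8] | 65 [512.2 173.8] | 70 [520.3 177.2] | 75 [528.6 179.8] | 80 [537.1 181.7] | 85 [545.8 182.8] | 90 [554.5 183.2] | 95 [563.2 182.8] | 100 [571.9 181.7] | 105 [580.4 179.8] | 110 [588.7 177.2] | 115 [596.8 173.8] |
```

```bash
python3 -m handwheel '[[[0.05,0,0,0,-0.1,5,-0.2],[0.10,0,0,0,-0.5,10,-0.2],[0.15,0,0,0,-1.1,14.9,-0.2],[0.20,0,0,0,-2,19.9,-0.2],[0.25,0,0,0,-3.1,24.7,-0.2]]]'
cat > st.py <<'E'
from h import *
o=get_obs(); C=np.array([554.5,83.2]); p=o['ee_pos'][:2]-C; ph=np.arctan2(p[1],-p[0]); t=np.array([np.sin(ph),np.cos(ph)]); n=np.array([-np.cos(ph),np.sin(ph)])
z=Rn.from_quat(o['tcp_rot']).apply([0,0,1]); yaw=np.degrees(np.arctan2(z[1],z[0])); F=o['contact_force']
print('phi %.1f r %.1f yawerr %.1f Ft %.1f Fr %.1f Fz %.1f z %.1f gap %.1f t %.2f'%(np.degrees(ph),np.hypot(*p),yaw-90+np.degrees(ph),F[:2]@t,F[:2]@n,F[2],o['ee_pos'][2],o['finger_gap'],o['t']))
E
python3 st.py;  python3 -m handwheel '[[[0,0,0,0,0,0,-0.2]]]' >/dev/null; python3 st.py
```

```text
t: 12.8
ee_pos: [459.4, 110.3, 107.8]
tcp_rot: [-0.432, 0.56, 0.431, 0.561]
contact_force: [0.3, -2.6, -1.2]
finger_gap: 34.3
phi 15.9 r 98.9 yawerr 1.1 Ft -2.5 Fr -1.0 Fz -1.2 z 107.8 gap 34.3 t 12.80
phi 16.2 r 99.2 yawerr 1.5 Ft -0.3 Fr -0.0 Fz 0.5 z 107.7 gap 34.0 t 12.90
```

```bash
python3 -m handwheel '[[[0.05,0,0,0,-0.1,5,-0.2],[0.10,0,0,0,-0.5,10,-0.2],[0.15,0,0,0,-1.1,14.9,-0.2],[0.20,0,0,0,-2,19.9,-0.2],[0.20,0,0,0,-2,19.9,-0.2]]]'>/dev/null; python3 st.py
python3 -m handwheel '[[[0.03,0,0,0,0,3,-0.2],[0.06,0,0,0,-0.2,6,-0.2],[0.10,0,0,0,-0.5,10,-0.2]]]'>/dev/null; python3 st.py;python3 -m handwheel '[[[0,0,0,0,0,0,-0.2]]]' >/dev/null; python3 st.py
```

```text
phi 27.6 r 99.8 yawerr 1.5 Ft 0.3 Fr -0.8 Fz 0.0 z 107.4 gap 34.2 t 13.40
phi 32.8 r 100.1 yawerr 1.0 Ft -2.7 Fr -0.2 Fz 1.0 z 107.1 gap 34.3 t 13.70
phi 33.2 r 100.2 yawerr 1.4 Ft 0.3 Fr 0.3 Fz -0.4 z 107.1 gap 34.4 t 13.80
```

```bash
python3 -m handwheel '[[[0.03,0,0,0,0,3,-0.2],[0.06,0,0,0,-0.2,6,-0.2]]]'>/dev/null; python3 st.py
python3 -m handwheel '[[[0.03,0,0,0,0,3,-0.2],[0.06,0,0,0,-0.2,6,-0.2]]]'>/dev/null; python3 st.py
python3 -m handwheel '[[[0.03,0,0,0,0,3,-0.2],[0.06,0,0,0,-0.2,6,-0.2]]]'>/dev/null; python3 st.py
```

```text
phi 36.2 r 100.4 yawerr 1.0 Ft -1.3 Fr -1.1 Fz 1.1 z 106.9 gap 34.2 t 14.00
phi 39.7 r 100.5 yawerr 0.9 Ft -2.8 Fr -1.0 Fz 0.8 z 106.9 gap 34.1 t 14.20
phi 42.6 r 100.3 yawerr 0.4 Ft -5.4 Fr -1.7 Fz 5.8 z 107.0 gap 34.3 t 14.40
```

The climb begins near 40°.

```bash
python3 -m handwheel '[[[0.03,0,0,0,0,3,-0.2],[0.06,0,0,0,-0.2,6,-0.2]]]'>/dev/null; python3 st.py
python3 -m handwheel '[[[0.03,0,0,0,0,3,-0.2],[0.06,0,0,0,-0.2,6,-0.2]]]'>/dev/null; python3 st.py
python3 -m handwheel '[[[0.03,0,0,0,0,3,-0.2],[0.06,0,0,0,-0.2,6,-0.2]]]'>/dev/null; python3 st.py
```

```text
phi 45.8 r 100.6 yawerr 0.3 Ft -6.2 Fr -0.2 Fz 4.3 z 107.0 gap 34.1 t 14.60
phi 49.3 r 100.9 yawerr 0.3 Ft -3.8 Fr -0.8 Fz 3.7 z 106.9 gap 34.0 t 14.80
phi 52.5 r 101.0 yawerr 0.0 Ft -6.0 Fr -0.9 Fz 5.9 z 106.9 gap 34.1 t 15.00
```

```bash
python3 -m handwheel '[[[0.025,0,0,0,0,3,-0.2],[0.05,0,0,0,-0.2,6,-0.2]]]'>/dev/null; python3 st.py
python3 -m handwheel '[[[0.025,0,0,0,-0.1,3,-0.2],[0.05,0,0,0,-0.3,6,-0.2]]]'>/dev/null; python3 st.py
python3 -m handwheel '[[[0.025,0,0,0,-0.2,3,-0.2],[0.05,0,0,0,-0.5,6,-0.2]]]'>/dev/null; python3 st.py
```

```text
phi 56.4 r 101.3 yawerr 1.0 Ft -5.0 Fr -0.4 Fz 3.1 z 106.7 gap 34.4 t 15.20
phi 60.2 r 101.4 yawerr 1.9 Ft -4.3 Fr 0.9 Fz 3.2 z 106.7 gap 34.3 t 15.40
phi 63.8 r 101.3 yawerr 2.6 Ft -4.6 Fr 0.1 Fz 3.4 z 106.7 gap 34.1 t 15.60
```

```bash
python3 -m handwheel '[[[0.025,0,0,0,-0.2,3,-0.2]]]'>/dev/null; python3 st.py
python3 -m handwheel '[[[0.025,0,0,0,-0.2,3,-0.2]]]'>/dev/null; python3 st.py
```

```text
phi 65.5 r 101.2 yawerr 2.8 Ft -4.9 Fr 0.1 Fz 4.9 z 106.7 gap 34.0 t 15.70
phi 66.9 r 101.2 yawerr 2.9 Ft -6.7 Fr 0.1 Fz 4.7 z 106.7 gap 34.2 t 15.80
```

```bash
python3 -m handwheel '[[[0.025,0,0,0,-0.2,3,-0.2]]]'>/dev/null; python3 st.py
python3 -m handwheel '[[[0.025,0,0,0,-0.2,3,-0.2]]]'>/dev/null; python3 st.py
```

```text
phi 68.8 r 101.3 yawerr 3.3 Ft -3.5 Fr 0.9 Fz 2.6 z 106.7 gap 34.1 t 15.90
phi 70.9 r 101.4 yawerr 4.0 Ft -2.8 Fr 0.6 Fz 1.5 z 106.8 gap 33.6 t 16.00
```

```bash
python3 -m handwheel '[[[0.025,0,0,0,-0.2,3,-0.2]]]'>/dev/null; python3 st.py
```

```text
phi 72.8 r 101.4 yawerr 4.4 Ft -1.5 Fr 0.7 Fz 1.2 z 106.8 gap 34.3 t 16.10
```

```bash
python3 -m handwheel '[[[0.025,0,0,0,-0.2,3,-0.2]]]'>/dev/null; python3 st.py
```

```text
phi 74.6 r 101.4 yawerr 4.7 Ft -0.5 Fr 0.5 Fz 0.6 z 106.8 gap 34.2 t 16.20
```

```bash
python3 -m handwheel '[[[0.025,0,0,0,-0.2,2,-0.2]]]'>/dev/null; python3 st.py
```

```text
phi 75.9 r 101.1 yawerr 4.6 Ft 0.6 Fr -0.4 Fz 0.8 z 106.9 gap 34.3 t 16.30
```

Force has gone to zero. I'll check the clamp height.

```bash
python3 look.py w12
cat > gh.py <<'E'
from h import *
import sys
z=np.load('pics/%s.npz'%sys.argv[1]); D=z['D']; m={k:z[k] for k in'KRt'}; I=z['I'].astype(int); o=get_obs()
v,u=np.nonzero(D>0); d=D[v,u]; X=(np.linalg.inv(m['K'])@np.c_[u,v,np.ones_like(u)].T*d).T; X=(X-m['t'])@m['R']; c=I[v,u]
red=(c[:,0]>80)&(c[:,1]<60)&(c[:,2]<60)&(np.hypot(X[:,0]-o['ee_pos'][0],X[:,1]-o['ee_pos'][1])<45)&(X[:,2]>60)
Q=X[red]
if len(Q):
    top=np.percentile(Q[:,2],98); T=Q[Q[:,2]>top-4]; c=cv2.minEnclosingCircle(T[:,:2].astype(np.float32)); p=np.array(c[0])-[554.5,83.2]
    print('grip top z',top.round(1),len(Q),'circle',np.round(c[0],1),round(c[1],1),'grip phi',np.degrees(np.arctan2(p[1],-p[0])).round(1),'in tool',Rn.from_quat(o['tcp_rot']).inv().apply(np.array([*c[0],top])-o['ee_pos']).round(1))
E
python3 gh.py w12
```

```text
TCP [529.9 181.3 106.9] tool [[0.002, -0.321, 0.947], [0.0, 0.947, 0.321], [-1.0, -0.0, 0.002]] F [ 0.6 -0.3  0.8] gap 34.3 t 16.3
grip top z 132.4 4871 circle [526.  179.7] 10.1 grip phi 73.5 in tool [-25.4  -0.2  -4.3]
```

View pics/w12.png

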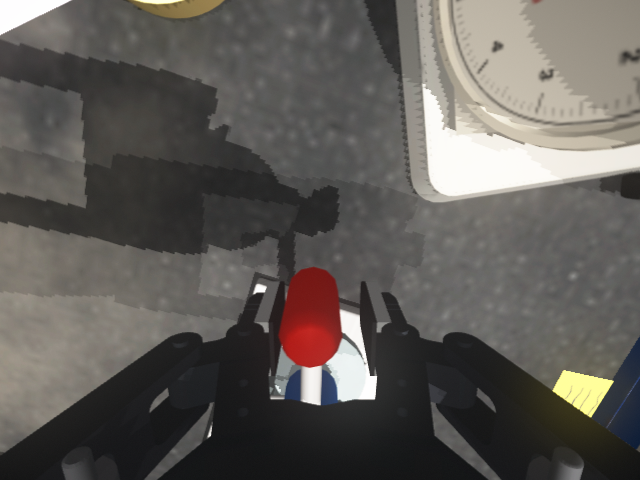

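View 9: the grip, at px (312,315), rests on the trailing pad and its top is still up at 132.4 mm, so it is on the crest and has not dropped. I'll go on in small steps.

```bash
python3 -m handwheel '[[[0.02,0,0,0,-0.4,3,-0.2]]]'>/dev/null; python3 st.py; python3 look.py w13 >/dev/null; python3 gh.py w13
```

```text
phi 77.2 r 101.0 yawerr 4.8 Ft -0.2 Fr -0.1 Fz 0.1 z 106.9 gap 34.3 t 16.45
grip top z 121.4 4072 circle [535.1 181.7] 10.2 grip phi 78.9 in tool [-14.4  -0.8   2.3]
```

```bash
python3 -m handwheel '[[[0.02,0,0,0,-0.4,3,-0.2]]]'>/dev/null; python3 st.py; python3 look.py w14 >/dev/null; python3 gh.py w14
```

```text
phi 78.8 r 100.9 yawerr 5.2 Ft -0.9 Fr 0.3 Fz -0.0 z 106.8 gap 34.1 t 16.60
grip top z 117.4 3793 circle [535.2 181.6] 10.1 grip phi 78.9 in tool [-10.5  -0.6  -0.4]
```

It dropped: the grip top is at 117.4 mm, 10–11 mm below the start height, and it sits centred between the pads. Open and withdraw straight up.

```bash
python3 -m handwheel '[[[0,0,0,0,0,0,0],[0,0,0,0,0,0,0.4],[0,0,0,0,0,0,0.4]]]'; python3 st.py; python3 -m handwheel '[[[0,0,0,-15,0,0,0.4],[0,0,0,-40,0,0,0.4],[0,0,0,-70,0,0,0.4],[0,0,0,-90,0,0,0.4],[0,0,0,-90,0,0,0.4]]]'; python3 -m handwheel '[[[0,0,0,0,-40,0,0.4],[0,0,0,0,-90,0,0.4],[0,0,0,0,-130,0,0.4],[0,0,0,0,-150,0,0.4],[0,0,0,0,-150,0,0.4]]]'; python3 -m handwheel '[[[0,0,0,0,0,0,0.4],[0,0,0,0,0,0,0.4]]]'; python3 look.py w15 bearing grip
python3 - <<'E'
from h import *
z=np.load('pics/w15.npz'); D=z['D']; m={k:z[k] for k in'KRt'}; I=z['I'].astype(int)
v,u=np.nonzero(D>0); d=D[v,u]; X=(np.linalg.inv(m['K'])@np.c_[u,v,np.ones_like(u)].T*d).T; X=(X-m['t'])@m['R']
k=(np.hypot(X[:,0]-554,X[:,1]-83)<18)&(X[:,2]<150); print('cap max',X[k,2].max())
c=I[v,u]; red=(c[:,0]>80)&(c[:,1]<60)&(c[:,2]<60)&(np.hypot(X[:,0]-535,X[:,1]-181)<30)&(X[:,2]<140)
if red.any(): T=X[red]; print('grip',np.percentile(T[:,2],98),T[T[:,2]>np.percentile(T[:,2],98)-4].mean(0))
E
```

```text
t: 16.95
ee_pos: [534.5, 182.1, 106.8]
tcp_rot: [-0.102, 0.7, 0.102, 0.7]
contact_force: [-0.3, -1.0, 0.2]
finger_gap: 59.3
phi 78.6 r 100.9 yawerr 5.1 Ft -0.5 Fr -0.9 Fz 0.2 z 106.8 gap 59.3 t 16.95
t: 17.45
ee_pos: [537.5, 182.8, 202.0]
tcp_rot: [-0.102, 0.696, 0.102, 0.703]
contact_force: [1.0, 0.4, 1.3]
finger_gap: 59.9
t: 17.95
ee_pos: [577.4, 35.5, 195.9]
tcp_rot: [-0.101, 0.7, 0.1, 0.7]
contact_force: [-0.2, -0.2, 0.6]
finger_gap: 59.8
t: 18.15
ee_pos: [576.6, 39.4, 196.2]
tcp_rot: [-0.102, 0.7, 0.102, 0.699]
contact_force: [0.1, -0.9, 0.6]
finger_gap: 59.6
TCP [576.6  39.4 196.2] tool [[-0.001, -0.286, 0.958], [0.001, 0.958, 0.286], [-1.0, 0.001, -0.001]] F [ 0.1 -0.9  0.6] gap 59.6 t 18.15
bearing 0.62 [277. 245.] [544.6   1.2  27.9]
bearing 0.59 [315. 221.] [570.   41.6  61.5]
grip 0.66 [313. 215.] [567.5  45.6  61.6]
cap max 123.48437119946615
grip 114.4312266619686 [538.12470888 171.79911828 112.47858538]
```

View pics/w15.png

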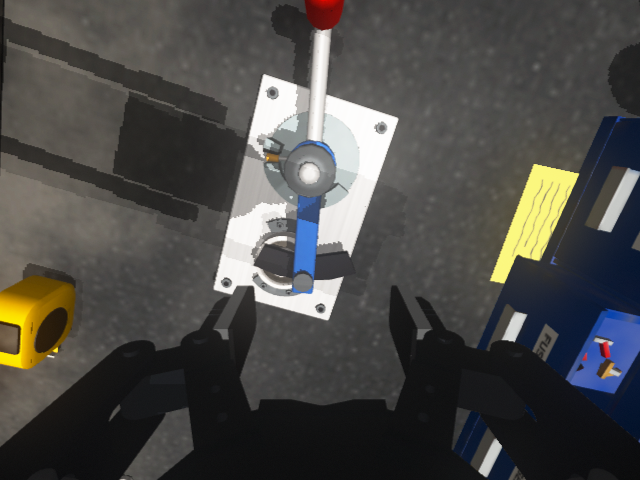

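View 10: the arm with its shoe lies across the bearing at px (300,262), the roller is in the notch at (272,157), and the robot is clear. Handing in.

```bash
python3 -c "
from bench import *
print(get_obs()['t'],close_job())"
```

```text
the job is handed in; nothing more can be done
18.3 None
```

The bearing is in the nest and the clamp is locked over it. I handed the job in at 18.3 s, with the gripper well clear and nothing else moved.

- **Bearing:** after release its top measured 30.7–31.2 mm (31 expected) over the eight 30° sectors that read cleanly. The other four gave false readings, so I could not check flatness there. On the way in the bearing caught at about 9 N. I shifted it about 1 mm sideways and it then slid home with almost no force.
- **Clamp:** I pushed the grip with the fingers loosely round it, so it could slide up and down. The climb began near 40°, with 4–7 N of sideways push. At about 73.5° the force was near zero, but a look showed the grip still raised. It then dropped at about 79°, and I made one more 3 mm step, which met no resistance.
- **Last checks:** between the fingers the grip top read 117.4 mm, 10–11 mm below its starting height. The last picture shows the shoe across the bearing and the roller in the notch. The grip was partly cut off there, so its lower reading of 114 mm is unreliable.
- **Not confirmed:** I had no way to measure the shoe's force on the bearing. The top and wrist cameras also disagreed by about 2 mm on the fixture's position; I worked from the wrist camera.

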